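# Screw the plug into the ink tank

## Robot

A 6-joint arm with a two-finger parallel gripper is mounted at the origin on a cart in front of the work surface, level with it; the furniture and walls round the work are solid. World frame = base frame: x ahead of the robot, y to its left, z up, the work surface at z = 0. Lengths are in mm, angles in rad, forces in N, time in s.
With the tool pointing down it reaches from about 275 to 1000 mm from the base axis. Payload 8.4 kg.
Tool frame: the origin (TCP) lies at the very end of the fingers, on their centre line; the grasp point (between the pads) lies 19 mm behind it; x points along the fingers, y is the direction in which the jaws open and shut, and the axes are right-handed (so a half turn about x gives the same grasp; the last joint's range is limited). The gripper opens to 85 mm and grips with 20 to 120 N. Pads are 22 mm wide; open, the fingers measure 114 mm over their backs; the gripper's body (76 mm by 85 mm) begins 54 mm behind the grasp point. The pads swing forward as they close: fully open they stand 13 mm farther back than shut.
Start: joints at [-1.152, 0.353, 1.633, -0, 1.155, -0.002], TCP at [255.306, -570.48, 231.281] pointing down, gripper open.
Joint ranges: [-2.63, 2.63], [-0.92, 2.1], [0.06, 2.66], [-1.3, 4.44], [0, 2.69], [-3.02, 3.02]. Speed limits (rad/s): [2.22, 2.22, 2.79, 3.14, 3.14, 3.14].

## Interface

Orientations are given as [roll, pitch, yaw] about the fixed x, y, z axes, in that order (R = Rz(yaw) Ry(pitch) Rx(roll)).
In Python, from rig import r, grab_frame, camera_params, sign_off gives the robot as it stands.
- The arm moves only by the tool drive_tool, never from a script. Its argument "rows" is one flat list of numbers, 7 for each row, row after row: the shift along the tool's x, y, z in mm, then the turn, a rotation vector about the tool's x, y, z in degrees, then the opening in per cent of the stroke, from 0 (shut) to 100 (fully open). In form: [x, y, z, rx, ry, rz, fingers, x, y, z, rx, ry, rz, fingers, ...]. A call has 1 to 10 rows; each row is the pose to reach, as a shift and turn from the pose measured when the call began, along the tool's axes at that moment; what a row does not reach only later rows make up. A row lasts 1/8 s, in which the tool goes at most 62.5 mm and 10.7 degrees, less where a joint would pass 70% of its speed; a pose out of reach is approached as far as the arm can. A call with a gripper value outside its range is refused whole. The fingers move at their own pace and stop on an object; "newtons" is the grip in N (left out, the last holds). Time passes only in rows, so rows that repeat a pose let the fingers close. It gives the time, the measured TCP pose, the force and the opening at its end, in the units of the state.
- r.sense(): the state, without advancing time (a new reading comes with each control period).
- grab_frame(name): name is "side" or "top" or "wrist"; returns the picture (420x560x3 uint8, red, green, blue); there is no depth.
- camera_params(name): a dict with "vertical_fov" (degrees; the focal length in pixels is half the picture's height over the tangent of half this angle, whatever the lens; pixels are square), "cx", "cy" (the principal point, pixels), "k1" (the pictures are not rectified: a ray, as slopes to the right and down, at radius r is drawn at 1 + k1 r^2 times it, then the intrinsics apply), "pose" (4x4, takes a point from camera to world coordinates); the wrist camera has in their place "tool_from_camera" (4x4, takes a point from camera to tool coordinates, whose origin is the TCP and whose axes are the tool frame's). Camera axes: x right, y down, z forward; pixel columns grow to the right and rows downward; lengths in mm; the calibration is good to about 2 mm. A picture is of the moment at which its call begins: read the wrist's pose just before it. camera_params takes no time and is no camera call.
- sign_off(): hands the job in, once; it reports no verdict.
The state is a dict: "clock": time; "qpos": joint angles; "qvel": joint speeds; "joint_efforts": joint torques, N m; "eef_pos": TCP position; "tcp_rot": TCP orientation; "contact_force": force on the tool from outside, world axes, zero at the start; "wrist_torque": the same for the moment, N m; "opening": opening from 0.0 (shut) to 1.0 (fully open).
Only numpy, scipy, OpenCV 4.12 (cv2) and the standard library are available. Lean on these libraries where they do the work, as an engineer would, in place of code of your own. Each camera call takes 0.05 s, during which the arm holds its last target.

## Task

Close the ink tank: set the grey plug upright on the thread in the tank's filler neck with its grip bar in line with the tank's long side, turn it gently backward (anticlockwise seen from above) until you feel it drop a step, then turn it clockwise until it is fully home against its stop, and let go. Never wrench it in either direction, which ruins the thread, and leave the other things on the table where they are.

Things in the scene. Friction and masses are not known exactly. Their poses are not given: they have to be found in the camera images.
- plug_mid (a point): centre (half-way up) of the loose grey plastic plug, 57 mm high, about 120 g, upright on the worktop at the start. Axes: z up, y along its grip bar. Flange 62 mm across from 7 to 2 mm below this point; above it the grip bar, 14 mm thick (x), 54 mm long (y), up to 28.5 mm above this point. The plug looks and fits the same after a half turn.
- plug_foot (a point): centre of the plug's underside. A round spigot, 36 mm across with a bevelled foot, rises from here to the flange 21.5 mm above. Four equal lugs, on the plug's x and y axes, stick out of it from 2 to 7 mm above this point: 50 mm across their tips, each 5.5 mm wide.
- tank: white plastic ink tank screwed to the worktop, 120 mm (x) by 170 mm (y, its long side), 55 mm high; origin under its centre; it does not move. The filler neck stands on top, 20 mm along +y; a small brass breather stub, 6 mm high, stands 30 mm along -x and 60 mm along -y.
- neck_mouth (a point): centre of the rim of the round grey filler neck, 80 mm above the worktop, 64 mm across outside; axes as the tank's. Bore 53 mm, flared to 58 mm in its top 5 mm. A plug resting on the thread has plug_mid 15 to 19 mm above this point; dropped into the gaps, 9.5 mm; screwed home, 7.6 mm. The thread is ruined if the contact forces of plug and tank add up to over 60 N.
- thread (a point): point on the neck's axis at the height of its inner right-hand thread; axes as the tank's. Four equal ramps, 56 degrees long, rise 3 mm anticlockwise (3.1 mm per rad); each ends at a gap 26 degrees wide, then an upright stop 8 degrees wide and 6 mm above the ramp foot, then the next ramp. How far the thread is turned in the tank is different each time and not given: it must be felt.
- home (a point): where plug_mid is when home. With the bar in line with the tank the lugs land on the ramps: turned anticlockwise 10 to 45 degrees the plug climbs, then drops about 8 mm onto a sprung seal (2 N, 7 N when home); 10 degrees further it jams on the stops. Then 55 to 65 degrees clockwise, drawn down 2 mm, bring it home on the stops. Clockwise before the drop, it jams.
- weight_200: brass scale weight, 29 mm across, 36 mm high; loose bystander; origin at its underside
- glue_jar: jar of office glue, 56 mm across, 95 mm high; loose bystander; origin at its underside
- label_roll: white label roll, 66 mm across, 40 mm high; loose bystander; origin at its underside
- stapler: red desk stapler, 34 x 125 x 47 mm; loose bystander; origin at its underside
- marker: marker pen lying down, 135 mm long, 17 mm thick; loose bystander; origin at its underside

How it is judged:
By the outcome, as a careful person would: the job done as asked, in the order asked, and still so for the second after the job is handed in, with the robot touching nothing.
It also fails if it takes over 61 s, if anything falls off the work surface, if the arm or the gripper's body presses on something with over 40 N, if the wrist force passes 120 N, or if a joint passes its speed limit or range.

## Working session

There is one attempt and no reset: what is moved stays moved. The work goes in short steps, Python scripts to look and compute and a tool call to move; the robot and the scene stay as the last step left them, time stands still between calls to the robot, and variables do not carry over. Pictures are saved under pics/ and viewed, and the job is handed in when it is done.

Besides the shell and the picture viewer there is one more tool, called as name(argument=value, ...) on one line, values as JSON. drive_tool: Moves the arm, as the interface text tells. Its arguments: {"type":"object","properties":{"rows":{"type":"array","items":{"type":"number"}},"newtons":{"type":"number"}},"required":["rows"]}

```bash
mkdir -p pics; ls
cat > h.py <<'E'
import numpy as np, cv2, json
from rig import r, grab_frame, camera_params, sign_off
def save(n,img): cv2.imwrite('pics/'+n+'.png',img[:,:,::-1])
E
python3 - <<'E'
from h import *
print(r.sense())
for n in ['side','top','wrist']:
    p=camera_params(n); print(n,p)
for n in ['side','top']:
    save(n+'0',grab_frame(n))
E
```

```text
pics
{'clock': 0.0, 'qpos': array([-1.15238611e+00,  3.53693260e-01,  1.63412574e+00, -3.27592647e-05,
        1.15520119e+00, -2.40015765e-03]), 'qvel': array([-0.00215876,  0.00265406,  0.00041628,  0.00167063,  0.00139762,
       -0.00041865]), 'joint_efforts': array([ 9.14832508e-04, -6.05247331e+01, -3.42060828e+01,  2.28018948e-06,
        9.48176341e-03, -2.86255329e-05]), 'eef_pos': array([ 255.11041877, -570.04456212,  230.53709913]), 'tcp_rot': array([-1.55221811,  1.56936848,  2.01019817]), 'contact_force': array([-0.19007188,  0.85568149,  0.41163339]), 'wrist_torque': array([-0.00543859,  0.05106675, -0.04507803]), 'opening': 1.0027937740739532}
side {'vertical_fov': 43.851404374977065, 'cx': 280.74443372795986, 'cy': 207.89091813153593, 'k1': -0.06645032908789764, 'pose': array([[ 9.29512868e-01,  2.93632713e-01, -2.23127000e-01,
         7.79950507e+02],
       [ 3.68716438e-01, -7.27879602e-01,  5.78134477e-01,
        -5.58152140e+02],
       [ 7.34960308e-03, -6.19654028e-01, -7.84840664e-01,
         8.82443790e+02],
       [ 0.00000000e+00,  0.00000000e+00,  0.000
[... 290 characters left out ...]
-03,  6.75290584e-03,
         2.87031767e+01],
       [-7.14816698e-03, -1.37574398e-01, -9.90465642e-01,
         1.28436837e+03],
       [ 0.00000000e+00,  0.00000000e+00,  0.00000000e+00,
         1.00000000e+00]])}
wrist {'vertical_fov': 65.37753091200035, 'cx': 279.7672596305921, 'cy': 211.157747479284, 'k1': -0.03527164140167968, 'tool_from_camera': array([[-3.27208099e-04, -2.88523753e-01,  9.57472682e-01,
        -1.42827480e+02],
       [ 9.99999865e-01, -4.80359474e-04,  1.96990411e-04,
         3.98512783e-03],
       [ 4.03094661e-04,  9.57472617e-01,  2.88523872e-01,
        -7.40091013e+01],
       [ 0.00000000e+00,  0.00000000e+00,  0.00000000e+00,
         1.00000000e+00]])}
```

View pics/side0.png

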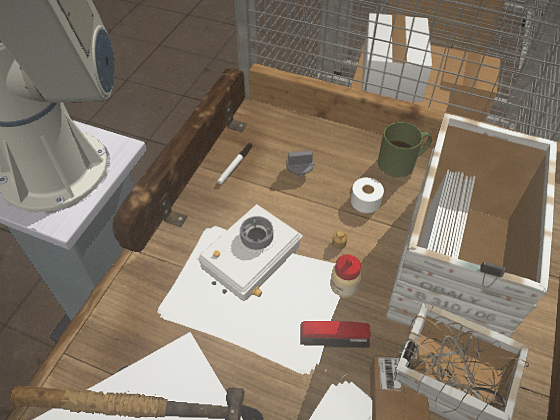

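View pics/top0.png

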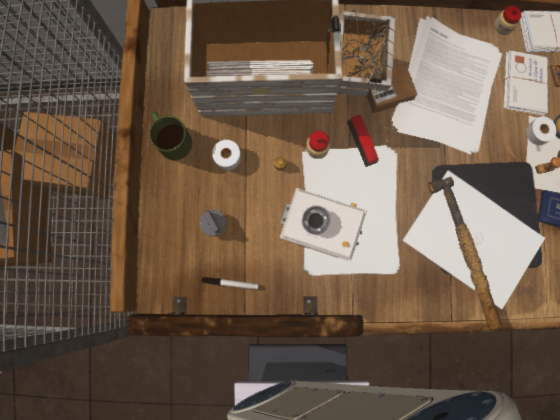

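The side view shows the plug at about (300,160) and the neck at (257,233). In the top view the plug is at (212,222), the neck at (316,220) and the breather at (346,244). I'll enlarge both.

```bash
cat >> h.py <<'E'
def ray(n,u,v):
    p=camera_params(n); f=210/np.tan(np.radians(p['vertical_fov']/2))
    xd=np.array([(u-p['cx'])/f,(v-p['cy'])/f]); x=xd.copy()
    for _ in range(20): x=xd/(1+p['k1']*(x@x))
    if n=='wrist':
        from scipy.spatial.transform import Rotation as R
        s=r.sense(); T=np.eye(4); T[:3,:3]=R.from_euler('xyz',s['tcp_rot']).as_matrix(); T[:3,3]=s['eef_pos']
        P=T@p['tool_from_camera']
    else: P=p['pose']
    d=P[:3,:3]@np.r_[x,1]; return P[:3,3],d/np.linalg.norm(d)
def plane(n,u,v,z):
    o,d=ray(n,u,v); return o+d*(z-o[2])/d[2]
def proj(n,X):
    p=camera_params(n); f=210/np.tan(np.radians(p['vertical_fov']/2))
    P=p['pose']; c=P[:3,:3].T@(np.array(X)-P[:3,3]); x=c[:2]/c[2]; x=x*(1+p['k1']*(x@x))
    return np.array([p['cx']+f*x[0],p['cy']+f*x[1]])
E
python3 - <<'E'
from h import *
a=cv2.imread('pics/top0.png'); b=cv2.imread('pics/side0.png')
z=lambda i,x,y,w,h,k: cv2.resize(i[y:y+h,x:x+w],None,fx=k,fy=k,interpolation=cv2.INTER_CUBIC)
cv2.imwrite('pics/c1.png',np.hstack([z(a,185,195,55,55,7),z(a,280,185,90,80,5)[:385]][:1]+[z(a,280,185,80,77,5)]))
cv2.imwrite('pics/c2.png',np.hstack([z(b,275,135,55,55,7),z(b,195,200,80,77,5)]))
E
```

```text
(no output)
```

View pics/c1.png

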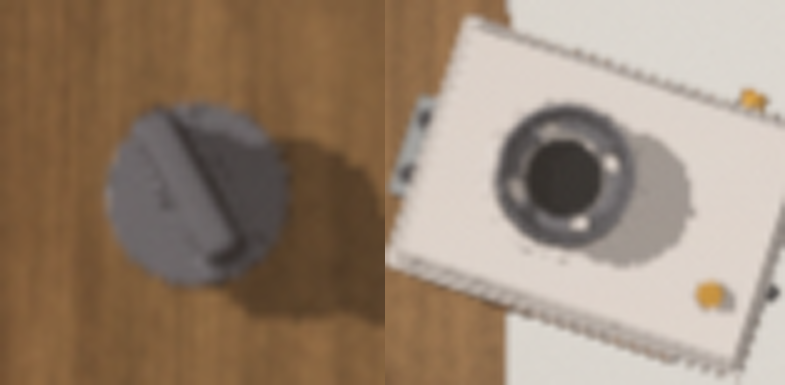

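View pics/c2.png

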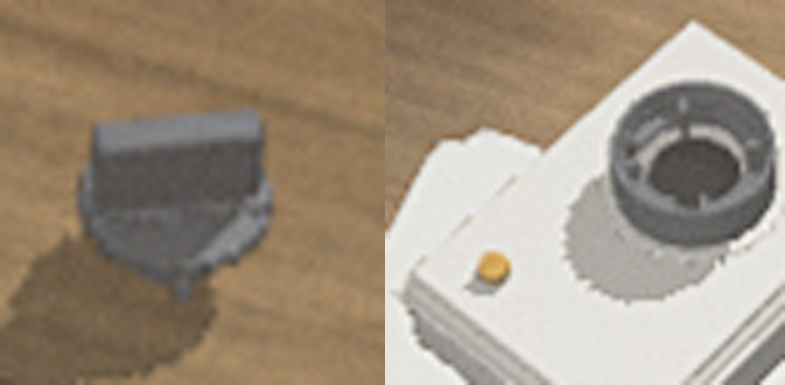

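Run:
```python
from h import *
def tri(a,b):
    (o1,d1),(o2,d2)=a,b
    A=np.c_[d1,-d2]; t=np.linalg.lstsq(A,o2-o1,rcond=None)[0]
    p,q=o1+t[0]*d1,o2+t[1]*d2; return (p+q)/2,np.linalg.norm(p-q)
R=lambda n,u,v,z: print(n,np.round(plane(n,u,v,z),1))
print('plug flange'); R('top',185+197/7,195+193/7,26.5); R('side',275+176/7,135+202/7,26.5)
print('bar top ends'); 
for u,v in[(152,118),(228,250)]: R('top',185+u/7,195+v/7,57)
for u,v in[(95,138),(262,123)]: R('side',275+u/7,135+v/7,57)
print('neck rim'); R('top',280+(565-385)/5,185+175/5,80); R('side',195+(693-385)/5,200+150/5,80)
print('tank corners'); 
for u,v in[(470,18),(395,255),(740,365)]: R('top',280+(u-385)/5,185+v/5,55)
print('breather');R('top',280+(710-385)/5,185+293/5,61);R('side',195+(493-385)/5,200+265/5,61)
a=cv2.imread('pics/top0.png')
# masks: neck dark within tank
hsv=cv2.cvtColor(a,cv2.COLOR_BGR2HSV)
for nm,n,x,y,w,h in [('neck','top',300,203,33,33)]:
    m=((hsv[...,2]<135)).astype(np.uint8); mm=np.zeros_like(m); mm[y:y+h,x:x+w]=m[y:y+h,x:x+w]
    c=max(cv2.findContours(mm,0,1)[0],key=cv2.contourArea); print(nm,cv2.fitEllipse(c))
```

```text
plug flange
top [527.  209.5  26.5]
side [530.6 205.5  26.5]
bar top ends
top [548.2 220.5  57. ]
top [504.3 194.5  57. ]
side [506.4 194.5  57. ]
side [552.8 220.4  57. ]
neck rim
top [525.4 -30.9  80. ]
side [529.1 -33.8  80. ]
tank corners
top [602.3  11.3  55. ]
top [491.9  46.3  55. ]
top [ 440.7 -111.5   55. ]
breather
top [473.3 -97.6  61. ]
side [474.5 -98.5  61. ]
neck ((315.7870788574219, 219.85365295410156), (26.71327018737793, 27.621496200561523), 179.00303649902344)
```

```bash
cat >> h.py <<'E'
from scipy.spatial.transform import Rotation as R
def go(pos,jaw=None):
    "tool-frame shift + rotvec to TCP pos with tool down, jaw direction deg (mod 180)"
    s=r.sense(); M=R.from_euler('xyz',s['tcp_rot']).as_matrix()
    cur=np.degrees(np.arctan2(M[1,1],M[0,1]))
    if jaw is None: jaw=cur
    out=[]
    for j in (jaw,jaw+180):
        a=np.radians(j); y=np.array([np.cos(a),np.sin(a),0]); x=np.array([0,0,-1.]); D=np.c_[x,y,np.cross(x,y)]
        out.append((np.round(M.T@(np.array(pos)-s['eef_pos']),1),np.round(np.degrees(R.from_matrix(M.T@D).as_rotvec()),1)))
    return out
def st():
    s=r.sense(); M=R.from_euler('xyz',s['tcp_rot']).as_matrix()
    print('t',s['clock'],'pos',np.round(s['eef_pos'],1),'jaw',round(np.degrees(np.arctan2(M[1,1],M[0,1])),1),'tilt',np.round(M[:2,0]*57.3,2),'F',np.round(s['contact_force'],1),'T',np.round(s['wrist_torque'],2),'op',round(s['opening'],3),'q',np.round(s['qpos'],2))
E
python3 - <<'E'
from h import *
st()
print(go([440,130,170],120))
E
```

```text
t 0.1 pos [ 255.2 -570.1  230.6] jaw -65.9 tilt [-0.03  0.07] F [-1.   0.5  0.3] T [-0.01 -0.   -0.02] op 1.002 q [-1.15  0.35  1.63  0.    1.16 -0.  ]
[(array([  61.3, -563.4, -454.7]), array([1.741e+02, 1.000e-01, 0.000e+00])), (array([  61.3, -563.4, -454.7]), array([-5.9, -0. ,  0.1]))]
```

Run:
```python
from h import *
print(go([500,190,180],-60)[0])
```

```text
(array([  51.4, -593.7, -534. ]), array([-5.9, -0. ,  0.1]))
```

drive_tool(rows=[10, -119, -107, -1, 0, 0, 100, 20, -237, -214, -2, 0, 0, 100, 30, -356, -320, -3, 0, 0, 100, 40, -475, -427, -5, 0, 0, 100, 51, -594, -534, -5.9, 0, 0, 100, 51, -594, -534, -5.9, 0, 0, 100, 51, -594, -534, -5.9, 0, 0, 100, 51, -594, -534, -5.9, 0, 0, 100, 51, -594, -534, -5.9, 0, 0, 100, 51, -594, -534, -5.9, 0, 0, 100])

```text
clock: 1.35
eef_pos: [446.4, 25.4, 191.5]
tcp_rot: [-2.001, 1.57, 1.665]
contact_force: [1.1, 0.3, -0.0]
opening: 1.0
```

Run:
```python
from h import *
st();print(go([500,190,180],-60)[0])
```

```text
t 1.35 pos [446.4  25.4 191.5] jaw -60.0 tilt [-0.01  0.06] F [ 1.1  0.3 -0. ] T [-0.05 -0.04  0.06] op 1.0 q [0.05 0.12 2.04 0.   0.98 1.1 ]
(array([  11.7, -115.7, -128.7]), array([ 0. , -0. ,  0.1]))
```

drive_tool(rows=[12, -116, -129, 0, 0, 0, 100, 12, -116, -129, 0, 0, 0, 100, 12, -116, -129, 0, 0, 0, 100, 12, -116, -129, 0, 0, 0, 100, 12, -116, -129, 0, 0, 0, 100])

```text
clock: 1.98
eef_pos: [499.4, 190.1, 179.2]
tcp_rot: [-0.711, 1.569, 2.955]
contact_force: [-0.1, -0.5, 0.2]
opening: 0.999
```

Run:
```python
from h import *
st();save('w1',grab_frame('wrist'))
```

```text
t 1.975 pos [499.4 190.1 179.2] jaw -59.9 tilt [-0.08  0.01] F [-0.1 -0.5  0.2] T [ 0.04 -0.02 -0.01] op 0.999 q [0.36 0.27 1.88 0.   0.99 1.41]
```

View pics/w1.png

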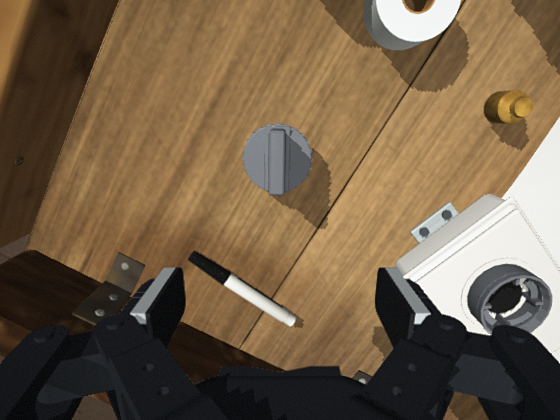

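The wrist view shows the plug at about (277,158) with its bar nearly upright in the picture, and the neck at (509,300). Next I'll measure the plug.

Run:
```python
from h import *
a=cv2.imread('pics/w1.png')
cv2.imwrite('pics/c3.png',cv2.resize(a[115:205,230:325],None,fx=6,fy=6,interpolation=cv2.INTER_CUBIC))
hsv=cv2.cvtColor(a,cv2.COLOR_BGR2HSV)
m=(hsv[...,1]<75).astype(np.uint8); mm=np.zeros_like(m); mm[115:205,230:325]=m[115:205,230:325]
mm=cv2.morphologyEx(mm,cv2.MORPH_OPEN,np.ones((5,5)))
c=max(cv2.findContours(mm,0,1)[0],key=cv2.contourArea); e=cv2.fitEllipse(c); print(e)
print(plane('wrist',*e[0],26.5))
```

```text
((276.9307861328125, 158.21786499023438), (67.5986099243164, 70.18518829345703), 176.0032958984375)
[528.18102841 209.07883658  26.5       ]
```

View pics/c3.png

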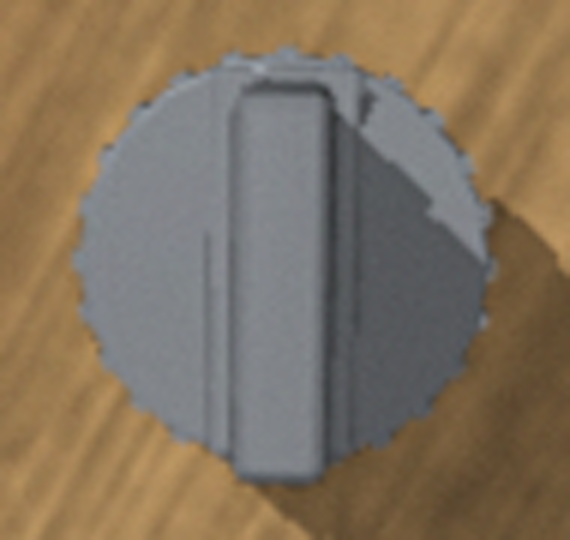

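Run:
```python
from h import *
f=lambda u,v:plane('wrist',230+u/6,115+v/6,57)
A=f(285,90);B=f(280,480);print(A,B,(A+B)/2,np.linalg.norm(A-B),np.degrees(np.arctan2(*(A-B)[1::-1])))
print(np.linalg.norm(f(238,280)-f(328,280)))
# neck/tank from wrist
print(plane('wrist',509,300,80))
p=(A+B)/2
print(go([528,208.5,90],-60)[0],go([528,208.5,31],-60)[0])
```

```text
[551.35719688 221.54795985  57.        ] [505.20631747 195.84096668  57.        ] [528.28175718 208.69446326  57.        ] 52.82757961474631 29.11871019345612
12.152495529497235
[529.7871773  -20.91569467  80.        ]
(array([ 89.4,  -2.1, -34.2]), array([0. , 0. , 0.1])) (array([148.4,  -2. , -34.2]), array([0. , 0. , 0.1]))
```

drive_tool(rows=[60, -2, -34.4, 0.5, 0, 0, 100, 110, -2, -34.4, 0.5, 0, 0, 80, 135, -2, -34.4, 0.5, 0, 0, 60, 149, -2, -34.4, 0.5, 0, 0, 60, 149, -2, -34.4, 0.5, 0, 0, 60, 149, -2, -34.4, 0.5, 0, 0, 60], newtons=30)

```text
clock: 2.78
eef_pos: [529.0, 208.6, 31.7]
tcp_rot: [-2.672, 1.569, 0.984]
contact_force: [0.3, -0.1, 0.6]
opening: 0.601
```

Run:
```python
from h import *
st();print(go([528.2,208.8,30],-60.7)[0]);save('w2',grab_frame('wrist'))
```

```text
t 2.775 pos [529.  208.6  31.7] jaw -60.5 tilt [0.04 0.06] F [ 0.3 -0.1  0.6] T [ 0.03 -0.01  0.02] op 0.601 q [0.37 0.53 1.89 0.   0.72 1.43]
(array([ 1.7, -0.6,  0.6]), array([ 0.2, -0.1,  0. ]))
```

View pics/w2.png

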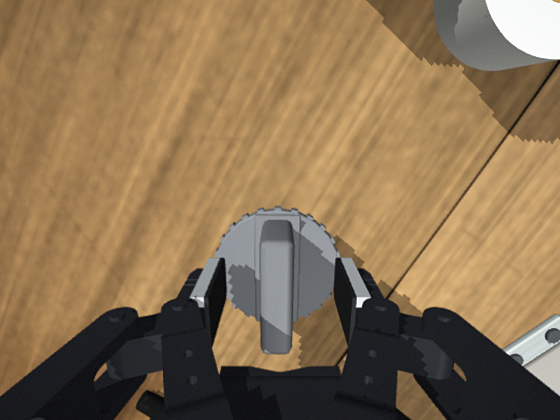

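drive_tool(rows=[1.5, -0.6, 0.6, 0, 0, 0, 30, 1.5, -0.6, 0.6, 0, 0, 0, 10, 1.5, -0.6, 0.6, 0, 0, 0, 5, 1.5, -0.6, 0.6, 0, 0, 0, 5, 1.5, -0.6, 0.6, 0, 0, 0, 5, 1.5, -0.6, 0.6, 0, 0, 0, 5], newtons=40)

```text
clock: 3.58
eef_pos: [528.5, 209.1, 30.9]
tcp_rot: [-2.919, 1.569, 0.737]
contact_force: [-1.0, -0.9, 6.7]
opening: 0.155
```

Run:
```python
from h import *
st();save('w3',grab_frame('wrist'))
```

```text
t 3.575 pos [528.5 209.1  30.9] jaw -60.5 tilt [0.09 0.09] F [-1.  -0.9  6.7] T [-0.06  0.25 -0.03] op 0.155 q [0.37 0.53 1.89 0.   0.72 1.43]
```

View pics/w3.png

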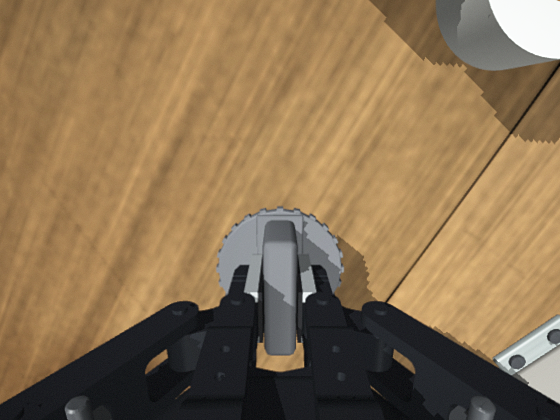

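drive_tool(rows=[-20, 0, 0, 0, 0, 0, 5, -50, 0, 0, 0, 0, 0, 5, -100, 0, 0, 0, 0, 0, 5, -150, 0, 0, 0, 0, 0, 5, -160, 0, 0, 0, 0, 0, 5, -160, 0, 0, 0, 0, 0, 5])

```text
clock: 4.38
eef_pos: [528.2, 208.9, 190.9]
tcp_rot: [-3.004, 1.568, 0.653]
contact_force: [0.5, 0.3, -1.1]
opening: 0.159
```

Run:
```python
from h import *
st();print(go([508,-88,190],-17.8)[0])
```

```text
t 4.375 pos [528.2 208.9 190.9] jaw -60.5 tilt [0.13 0.1 ] F [ 0.5  0.3 -1.1] T [-0.07 -0.04 -0.01] op 0.159 q [0.37 0.31 1.8  0.   1.03 1.43]
(array([  0.4, 248.4, 163.8]), array([-42.7,  -0.2,  -0. ]))
```

drive_tool(rows=[0, 40, 27, -7, 0, 0, 5, 0, 83, 55, -14, 0, 0, 5, 0, 124, 82, -21, 0, 0, 5, 0, 166, 109, -28, 0, 0, 5, 0, 207, 137, -36, 0, 0, 5, 0, 248, 164, -42.7, 0, 0, 5, 0, 248, 164, -42.7, 0, 0, 5, 0, 248, 164, -42.7, 0, 0, 5, 0, 248, 164, -42.7, 0, 0, 5])

```text
clock: 5.5
eef_pos: [507.3, -86.6, 189.6]
tcp_rot: [3.047, 1.568, 1.166]
contact_force: [-0.3, -0.3, -0.4]
opening: 0.153
```

Run:
```python
from h import *
st();a=grab_frame('wrist');save('w4',a)
s=camera_params
np.save('w4.npy',np.array(0))
```

```text
t 5.5 pos [507.3 -86.6 189.6] jaw -17.8 tilt [0.05 0.13] F [-0.3 -0.3 -0.4] T [ 0.06  0.02 -0.01] op 0.153 q [-0.17  0.23  1.91  0.    1.    0.14]
```

View pics/w4.png

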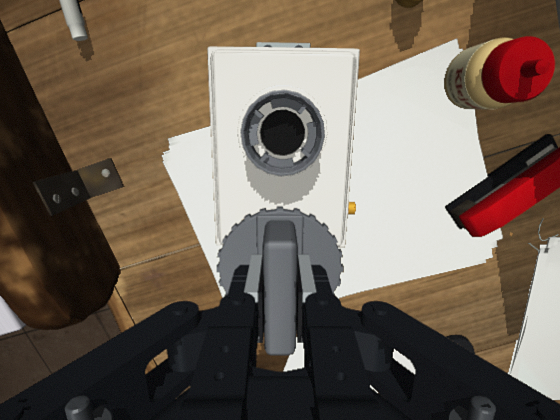

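Run:
```python
from h import *
a=cv2.imread('pics/w4.png')
cv2.imwrite('pics/c4.png',cv2.resize(a[35:215,195:375],None,fx=4,fy=4,interpolation=cv2.INTER_CUBIC)[:600])
g=a.max(2); mm=np.zeros_like(g); mm[85:180,235:335]=(g[85:180,235:335]<120)
mm=cv2.morphologyEx(mm,cv2.MORPH_OPEN,np.ones((3,3)))
c=max(cv2.findContours(mm,0,1)[0],key=cv2.contourArea); e=cv2.fitEllipse(cv2.convexHull(c)); print(e,plane('wrist',*e[0],80))
```

```text
((282.6019592285156, 132.52149963378906), (81.90750885009766, 83.72774505615234), 100.91167449951172) [528.20045574 -30.45678949  80.        ]
```

View pics/c4.png

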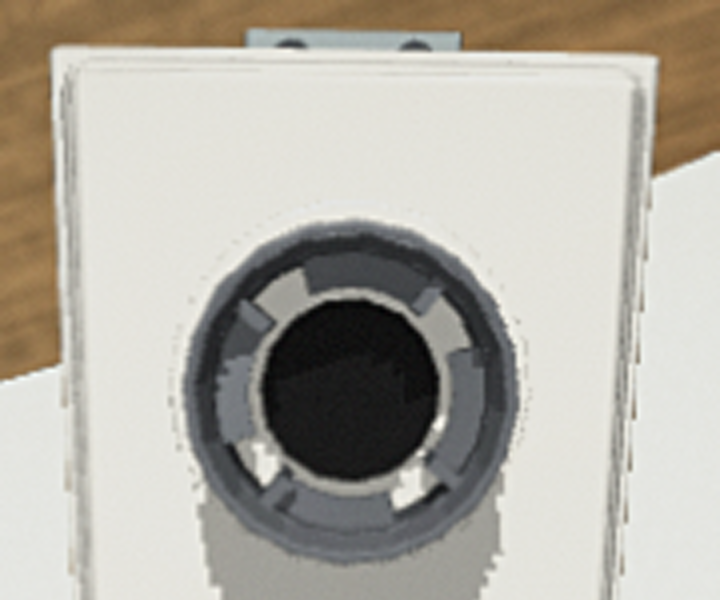

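Run:
```python
from h import *
f=lambda u,v,z:plane('wrist',195+u/4,35+v/4,z)
for z in (55,):
  L=[f(68,80,z),f(83,590,z)]; Rr=[f(640,90,z),f(611,590,z)]; T=[f(80,62,z),f(625,76,z)]
  for A in (L,Rr): d=A[0]-A[1]; print(np.degrees(np.arctan2(d[1],d[0])),A)
  d=T[1]-T[0]; print('top',np.degrees(np.arctan2(d[1],d[0])), np.linalg.norm(d))
M=R.from_euler('xyz',r.sense()['tcp_rot']).as_matrix()
c=f(350,390,80)
# thread features angle relative to tank x (-17.8)
for nm,u,v in [('stopUR',430,298),('rampUR',470,350),('stopR',440,470),('stopUL',255,312),('rampUL',305,280),('stopB',278,492),('rampB?',388,503),('rampL',222,440)]:
  d=f(u,v,62)-f(350,388,62); print(nm,round((np.degrees(np.arctan2(d[1],d[0]))+17.8)%90,1),np.linalg.norm(d))
print(go([527.7,-30.7,190],-17.7)[0])
```

```text
70.89380218154463 [array([493.4675751 ,  41.72168542,  55.        ]), array([460.20416266, -54.30372349,  55.        ])]
72.13585422403797 [array([599.56391177,   5.86572307,  55.        ]), array([568.93184012, -89.17630259,  55.        ])]
top -19.107089606302566 106.40370966471288
stopUR 47.8 23.5626698833613
rampUR 17.3 25.15807226951383
stopR 48.4 24.748780261624013
stopUL 52.0 24.007504673510567
rampUL 23.2 22.698999615336373
stopB 54.8 25.632904358977758
rampB? 18.8 24.512561106365393
rampL 21.7 28.0595298828587
(array([ -0. ,   2.2, -59.4]), array([-0.1, -0.1, -0. ]))
```

Run:
```python
from h import *
print(go([527.6,-30.7,116],-18.2)[0])
```

```text
(array([ 74. ,   2.1, -59.2]), array([ 0.4, -0.1, -0. ]))
```

drive_tool(rows=[0, 2.1, -40, 0.4, -0.1, 0, 5, 0, 2.1, -59.2, 0.4, -0.1, 0, 5, 30, 2.1, -59.2, 0.4, -0.1, 0, 5, 60, 2.1, -59.2, 0.4, -0.1, 0, 5, 74, 2.1, -59.2, 0.4, -0.1, 0, 5, 74, 2.1, -59.2, 0.4, -0.1, 0, 5, 74, 2.1, -59.2, 0.4, -0.1, 0, 5])

```text
clock: 6.42
eef_pos: [528.3, -30.7, 116.9]
tcp_rot: [2.024, 1.569, 0.137]
contact_force: [0.6, -0.8, -0.6]
opening: 0.155
```

Run:
```python
from h import *
st();save('w5',grab_frame('wrist'));save('s5',cv2.resize(grab_frame('side')[160:300,180:340],None,fx=4,fy=4,interpolation=cv2.INTER_CUBIC)); print(go([527.6,-30.7,116],-18.2)[0])
```

```text
t 6.425 pos [528.3 -30.7 116.9] jaw -18.1 tilt [0.12 0.02] F [ 0.6 -0.8 -0.6] T [ 0.02 -0.02  0.02] op 0.155 q [-0.06  0.35  1.94  0.    0.85  0.26]
(array([ 1. , -0.7,  0.2]), array([ 0. , -0.1, -0.1]))
```

View pics/w5.png

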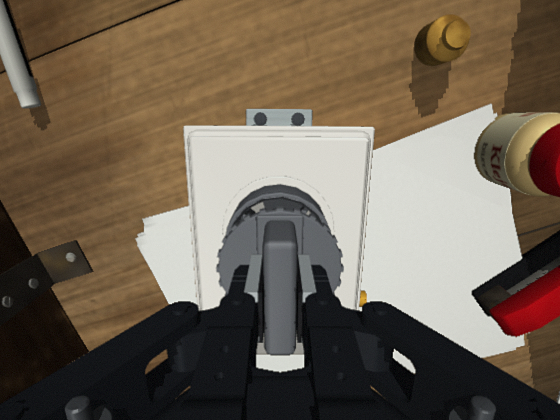

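View pics/s5.png

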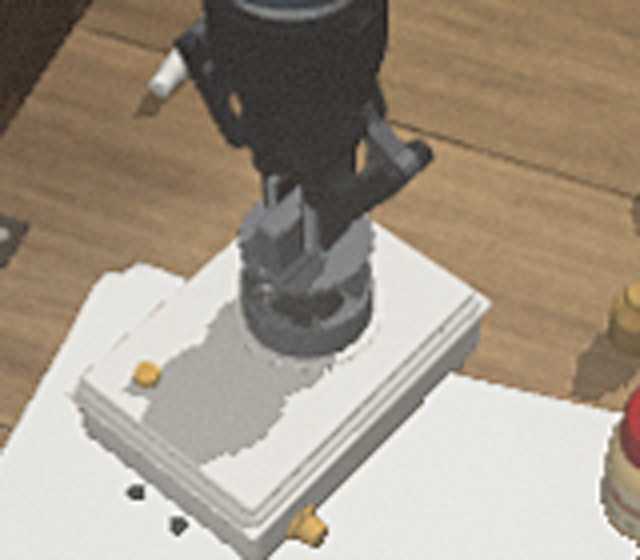

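The plug is over the neck, lined up in the wrist view with the flange at column 280 and the rim at about 281. I'll lower it step by step.

drive_tool(rows=[3, -0.5, 0.2, 0, 0, 0, 5, 6, -0.5, 0.2, 0, 0, 0, 5, 9, -0.5, 0.2, 0, 0, 0, 5, 11, -0.5, 0.2, 0, 0, 0, 5, 11, -0.5, 0.2, 0, 0, 0, 5])

```text
clock: 7.15
eef_pos: [527.7, -30.8, 105.8]
tcp_rot: [2.027, 1.569, 0.139]
contact_force: [0.3, -0.3, -1.1]
opening: 0.152
```

```bash
python3 -c "
from h import *
st()"
```

```text
t 7.15 pos [527.7 -30.8 105.8] jaw -18.1 tilt [0.12 0.02] F [ 0.3 -0.3 -1.1] T [ 0.   -0.03 -0.01] op 0.152 q [-0.06  0.36  1.95  0.    0.83  0.26]
```

drive_tool(rows=[1, 0, 0, 0, 0, 0, 5, 2, 0, 0, 0, 0, 0, 5, 3, 0, 0, 0, 0, 0, 5, 3, 0, 0, 0, 0, 0, 5])

```text
clock: 7.65
eef_pos: [527.7, -30.8, 102.7]
tcp_rot: [2.048, 1.569, 0.16]
contact_force: [0.3, -0.2, -0.2]
opening: 0.154
```

drive_tool(rows=[0.7, 0, 0, 0, 0, 0, 5, 1.4, 0, 0, 0, 0, 0, 5, 1.4, 0, 0, 0, 0, 0, 5])

```text
clock: 8.02
eef_pos: [527.6, -30.8, 101.2]
tcp_rot: [2.059, 1.569, 0.171]
contact_force: [0.5, -0.1, -0.9]
opening: 0.155
```

drive_tool(rows=[0.5, 0, 0, 0, 0, 0, 5, 1, 0, 0, 0, 0, 0, 5, 1, 0, 0, 0, 0, 0, 5])

```text
clock: 8.4
eef_pos: [527.6, -30.8, 100.2]
tcp_rot: [2.062, 1.569, 0.174]
contact_force: [0.3, 0.4, -0.3]
opening: 0.158
```

drive_tool(rows=[0.5, 0, 0, 0, 0, 0, 5, 1, 0, 0, 0, 0, 0, 5, 1, 0, 0, 0, 0, 0, 5])

```text
clock: 8.78
eef_pos: [527.8, -30.8, 99.6]
tcp_rot: [2.027, 1.569, 0.139]
contact_force: [-1.8, 0.5, 5.0]
opening: 0.156
```

drive_tool(rows=[0.3, 0, 0, -2.5, 0, 0, 5, 0.2, 0, 0, -5, 0, 0, 5, 0.0, 0, 0, -7.5, 0, 0, 5, -0.1, 0, 0, -10, 0, 0, 5, -0.1, 0, 0, -10, 0, 0, 5])

```text
clock: 9.4
eef_pos: [528.0, -30.8, 100.1]
tcp_rot: [1.814, 1.568, 0.101]
contact_force: [-1.8, 0.5, 5.1]
opening: 0.158
```

```bash
python3 -c "
from h import *
st()"
```

```text
t 9.4 pos [528.  -30.8 100.1] jaw -8.2 tilt [0.15 0.02] F [-1.8  0.5  5.1] T [0.03 0.23 0.01] op 0.158 q [-0.06  0.37  1.95  0.    0.82  0.08]
```

drive_tool(rows=[0.3, 0, 0, -2.5, 0, 0, 5, 0.2, 0, 0, -5, 0, 0, 5, 0.0, 0, 0, -8, 0, 0, 5, 0, 0, 0, -8, 0, 0, 5])

```text
clock: 9.9
eef_pos: [528.4, -30.8, 100.4]
tcp_rot: [1.618, 1.567, 0.043]
contact_force: [-0.5, -0.2, 3.5]
opening: 0.156
```

```bash
python3 -c "
from h import *
st()"
```

```text
t 9.9 pos [528.4 -30.8 100.4] jaw -0.2 tilt [0.21 0.01] F [-0.5 -0.2  3.5] T [-0.12 -0.06  0.  ] op 0.156 q [-0.06  0.37  1.95  0.    0.82 -0.06]
```

drive_tool(rows=[0.4, -0.3, 0, -2, 0, -0.1, 5, 0.3, -0.5, 0, -4, 0, -0.1, 5, 0.3, -0.5, 0, -4, 0, -0.1, 5])

```text
clock: 10.28
eef_pos: [528.5, -30.9, 100.4]
tcp_rot: [1.507, 1.568, 0.002]
contact_force: [0.4, 0.2, 4.5]
opening: 0.156
```

```bash
python3 -c "
from h import *
st();print(go([527.7,-30.8,100.3])[0])"
```

```text
t 10.275 pos [528.5 -30.9 100.4] jaw 3.8 tilt [0.17 0.  ] F [0.4 0.2 4.5] T [-0.01 -0.29  0.02] op 0.156 q [-0.06  0.37  1.95  0.    0.82 -0.13]
(array([ 0.1, -0.8, -0.2]), array([-0. ,  0. , -0.2]))
```

drive_tool(rows=[0.3, -0.6, 0, -1.5, 0, -0.2, 5, 0.2, -0.8, 0, -3, 0, -0.2, 5, 0.2, -0.8, 0, -3, 0, -0.2, 5])

```text
clock: 10.65
eef_pos: [528.2, -31.0, 100.4]
tcp_rot: [0.761, 1.57, -0.692]
contact_force: [2.5, -0.7, 4.3]
opening: 0.154
```

```bash
python3 -c "
from h import *
st();print(go([527.7,-30.8,100.3])[0])"
```

```text
t 10.65 pos [528.2 -31.  100.4] jaw 6.8 tilt [ 0.03 -0.02] F [ 2.5 -0.7  4.3] T [-0.15 -0.49 -0.02] op 0.154 q [-0.06  0.37  1.95 -0.    0.82 -0.18]
(array([ 0.1, -0.5, -0.3]), array([-0.,  0., -0.]))
```

drive_tool(rows=[0.4, 0.2, 0, -1.5, 0, 0, 5, 0.4, 0.2, 0, -3, 0, 0, 5, 0.4, 0.2, 0, -3, 0, 0, 5])

```text
clock: 11.02
eef_pos: [528.7, -31.1, 100.2]
tcp_rot: [0.91, 1.569, -0.491]
contact_force: [0.7, -0.6, 6.4]
opening: 0.155
```

```bash
python3 -c "
from h import *
st()"
```

```text
t 11.025 pos [528.7 -31.1 100.2] jaw 9.7 tilt [ 0.07 -0.04] F [ 0.7 -0.6  6.4] T [-0.23 -0.28 -0.09] op 0.155 q [-0.06  0.37  1.95 -0.    0.82 -0.23]
```

drive_tool(rows=[0.3, -0.3, 0.2, -1.5, 0, 0, 5, 0.3, -0.3, 0.2, -3, 0, 0, 5, 0.3, -0.3, 0.2, -3, 0, 0, 5])

```text
clock: 11.4
eef_pos: [528.6, -31.4, 100.0]
tcp_rot: [0.951, 1.569, -0.398]
contact_force: [1.8, -0.7, 4.6]
opening: 0.158
```

```bash
python3 -c "
from h import *
st()"
```

```text
t 11.4 pos [528.6 -31.4 100. ] jaw 12.7 tilt [ 0.09 -0.04] F [ 1.8 -0.7  4.6] T [-0.1  -0.34 -0.04] op 0.158 q [-0.06  0.37  1.95 -0.    0.82 -0.28]
```

drive_tool(rows=[0.3, 0, -0.5, -1.5, 0, 0, 5, 0.3, 0, -0.5, -3, 0, 0, 5, 0.3, 0, -0.5, -3, 0, 0, 5])

```text
clock: 11.78
eef_pos: [527.4, -30.8, 99.0]
tcp_rot: [-1.236, 1.57, -2.533]
contact_force: [0.4, 1.1, -1.7]
opening: 0.155
```

```bash
python3 -c "
from h import *
st()"
```

```text
t 11.775 pos [527.4 -30.8  99. ] jaw 15.7 tilt [-0.03 -0.02] F [ 0.4  1.1 -1.7] T [-0.02  0.03 -0.05] op 0.155 q [-0.06  0.38  1.95 -0.    0.82 -0.33]
```

It has dropped: support vanished at 34° anticlockwise. I'll follow it down gently.

drive_tool(rows=[0.8, 0, 0, -0.5, 0, 0, 5, 1.6, 0, 0, -1, 0, 0, 5, 2.4, 0, 0, -1.5, 0, 0, 5, 2.4, 0, 0, -1.5, 0, 0, 5])

```text
clock: 12.28
eef_pos: [527.4, -30.8, 96.6]
tcp_rot: [-1.363, 1.57, -2.633]
contact_force: [0.2, 0.4, -1.0]
opening: 0.155
```

```bash
python3 -c "
from h import *
st()"
```

```text
t 12.275 pos [527.4 -30.8  96.6] jaw 17.2 tilt [-0.04 -0.02] F [ 0.2  0.4 -1. ] T [-0.02  0.01 -0.02] op 0.155 q [-0.06  0.38  1.95 -0.    0.81 -0.36]
```

drive_tool(rows=[0.8, 0, 0, 0, 0, 0, 5, 1.6, 0, 0, 0, 0, 0, 5, 2.4, 0, 0, 0, 0, 0, 5, 3.2, 0, 0, 0, 0, 0, 5, 3.2, 0, 0, 0, 0, 0, 5])

```text
clock: 12.9
eef_pos: [527.3, -30.8, 93.3]
tcp_rot: [-1.4, 1.57, -2.67]
contact_force: [0.3, -0.6, 0.4]
opening: 0.152
```

```bash
python3 -c "
from h import *
st()"
```

```text
t 12.9 pos [527.3 -30.8  93.3] jaw 17.2 tilt [-0.05 -0.02] F [ 0.3 -0.6  0.4] T [ 0.04 -0.    0.02] op 0.152 q [-0.06  0.38  1.95 -0.    0.81 -0.36]
```

drive_tool(rows=[0.5, 0, 0, 0, 0, 0, 5, 1.2, 0, 0, 0, 0, 0, 5, 1.2, 0, 0, 0, 0, 0, 5])

```text
clock: 13.28
eef_pos: [527.3, -30.8, 92.0]
tcp_rot: [-1.458, 1.57, -2.729]
contact_force: [0.8, 0.8, -0.3]
opening: 0.155
```

```bash
python3 -c "
from h import *
st();save('s6',cv2.resize(grab_frame('side')[160:300,180:340],None,fx=4,fy=4,interpolation=cv2.INTER_CUBIC))"
```

```text
t 13.275 pos [527.3 -30.8  92. ] jaw 17.2 tilt [-0.06 -0.02] F [ 0.8  0.8 -0.3] T [-0.03  0.07 -0.01] op 0.155 q [-0.06  0.39  1.95 -0.    0.8  -0.36]
```

View pics/s6.png

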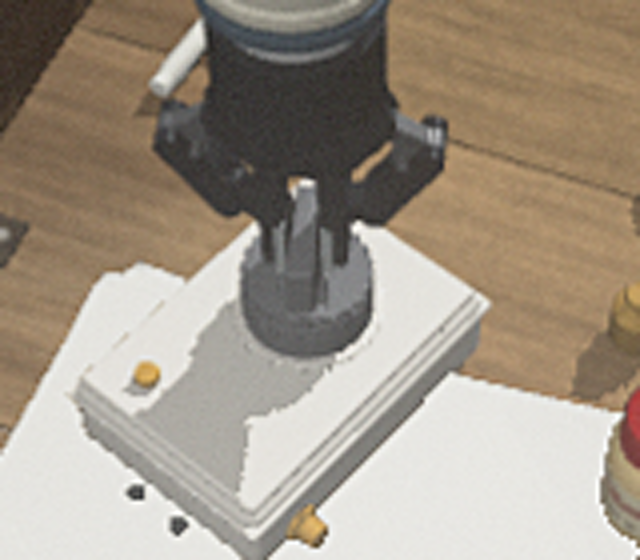

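drive_tool(rows=[0.5, 0, 0, 0, 0, 0, 5, 1, 0, 0, 0, 0, 0, 5, 1, 0, 0, 0, 0, 0, 5])

```text
clock: 13.7
eef_pos: [527.4, -30.8, 91.2]
tcp_rot: [-1.393, 1.57, -2.663]
contact_force: [-0.6, -0.1, 2.5]
opening: 0.155
```

```bash
python3 -c "
from h import *
st()
st()"
```

```text
t 13.7 pos [527.4 -30.8  91.2] jaw 17.2 tilt [-0.05 -0.02] F [-0.6 -0.1  2.5] T [-0.    0.19 -0.03] op 0.155 q [-0.06  0.39  1.95 -0.    0.8  -0.36]
t 13.7 pos [527.4 -30.8  91.2] jaw 17.2 tilt [-0.05 -0.02] F [-0.6 -0.1  2.5] T [-0.    0.19 -0.03] op 0.155 q [-0.06  0.39  1.95 -0.    0.8  -0.36]
```

drive_tool(rows=[0.3, 0, 0, 2, 0, 0, 5, 0.4, 0, 0, 4, 0, 0, 5, 0.5, 0, 0, 6, 0, 0, 5, 0.6, 0, 0, 8, 0, 0, 5, 0.6, 0, 0, 8, 0, 0, 5], newtons=28)

```text
clock: 14.32
eef_pos: [527.6, -30.8, 90.7]
tcp_rot: [-0.912, 1.57, -2.322]
contact_force: [0.4, -0.3, 3.4]
opening: 0.152
```

```bash
python3 -c "
from h import *
st();print(go([527.5,-30.8,90])[0])"
```

```text
t 14.325 pos [527.6 -30.8  90.7] jaw 9.2 tilt [-0.02 -0.02] F [ 0.4 -0.3  3.4] T [ 0.17 -0.09  0.05] op 0.152 q [-0.06  0.39  1.95 -0.    0.8  -0.22]
(array([ 0.7, -0.1,  0. ]), array([0., 0., 0.]))
```

drive_tool(rows=[0.3, 0, 0, 2.5, 0, 0, 5, 0.4, 0, 0, 5, 0, 0, 5, 0.5, 0, 0, 7.5, 0, 0, 5, 0.6, 0, 0, 10, 0, 0, 5, 0.6, 0, 0, 10, 0, 0, 5])

```text
clock: 14.95
eef_pos: [527.8, -30.8, 90.2]
tcp_rot: [0.184, 1.57, -1.4]
contact_force: [-0.4, -0.2, 4.4]
opening: 0.155
```

```bash
python3 -c "
from h import *
st();print(go([527.5,-30.8,90])[0])"
```

```text
t 14.95 pos [527.8 -30.8  90.2] jaw -0.8 tilt [ 0.   -0.03] F [-0.4 -0.2  4.4] T [ 0.08 -0.05  0.  ] op 0.155 q [-0.06  0.39  1.95 -0.    0.8  -0.05]
(array([ 0.2, -0.3,  0. ]), array([-0.,  0., -0.]))
```

drive_tool(rows=[0.2, -0.2, 0, 2.5, 0, 0, 5, 0.3, -0.2, 0, 5, 0, 0, 5, 0.5, -0.2, 0, 7.5, 0, 0, 5, 0.6, -0.2, 0, 10, 0, 0, 5, 0.6, -0.2, 0, 10, 0, 0, 5])

```text
clock: 15.58
eef_pos: [527.9, -30.9, 89.9]
tcp_rot: [1.048, 1.57, -0.71]
contact_force: [-0.3, -0.4, 5.4]
opening: 0.156
```

```bash
python3 -c "
from h import *
st();print(go([527.5,-30.8,90])[0])"
```

```text
t 15.575 pos [527.9 -30.9  89.9] jaw -10.7 tilt [ 0.04 -0.03] F [-0.3 -0.4  5.4] T [0.1  0.04 0.01] op 0.156 q [-0.06  0.39  1.95 -0.    0.8   0.13]
(array([-0.1, -0.4,  0. ]), array([-0.,  0., -0.]))
```

drive_tool(rows=[0.3, -0.2, 0, 2.5, 0, 0, 5, 0.4, -0.2, 0, 5, 0, 0, 5, 0.5, -0.2, 0, 7.5, 0, 0, 5, 0.6, -0.2, 0, 10, 0, 0, 5, 0.6, -0.2, 0, 10, 0, 0, 5])

```text
clock: 16.2
eef_pos: [528.2, -30.9, 89.6]
tcp_rot: [1.491, 1.569, -0.441]
contact_force: [0.2, 0.0, 6.5]
opening: 0.154
```

```bash
python3 -c "
from h import *
st();print(go([527.5,-30.8,90])[0])"
```

```text
t 16.2 pos [528.2 -30.9  89.6] jaw -20.7 tilt [ 0.09 -0.04] F [0.2 0.  6.5] T [ 0.05 -0.01 -0.02] op 0.154 q [-0.06  0.39  1.95 -0.    0.8   0.3 ]
(array([-0.4, -0.7,  0.1]), array([-0. ,  0. , -0.1]))
```

drive_tool(rows=[0.3, -0.3, 0, 2, 0, -0.1, 5, 0.4, -0.4, 0, 4, 0, -0.1, 5, 0.5, -0.5, 0, 6, 0, -0.1, 5, 0.5, -0.5, 0, 8, 0, -0.1, 5, 0.6, -0.5, 0, 10, 0, -0.1, 5, 0.6, -0.5, 0, 10, 0, -0.1, 5])

```text
clock: 16.95
eef_pos: [528.3, -30.9, 89.4]
tcp_rot: [1.935, 1.57, -0.171]
contact_force: [0.5, 0.0, 6.1]
opening: 0.151
```

```bash
python3 -c "
from h import *
st();print(go([527.5,-30.8,90])[0])"
```

```text
t 16.95 pos [528.3 -30.9  89.4] jaw -30.7 tilt [ 0.07 -0.01] F [0.5 0.  6.1] T [ 0.02 -0.04 -0.02] op 0.151 q [-0.06  0.39  1.95 -0.    0.8   0.47]
(array([-0.6, -0.7,  0.3]), array([ 0. , -0. , -0.1]))
```

drive_tool(rows=[0.4, -0.3, 0, 1.5, 0, -0.1, 5, 0.5, -0.3, 0, 3, 0, -0.1, 5, 0.5, -0.3, 0, 4, 0, -0.1, 5, 0.5, -0.3, 0, 4, 0, -0.1, 5])

```text
clock: 17.45
eef_pos: [528.6, -30.8, 89.3]
tcp_rot: [2.698, 1.57, 0.524]
contact_force: [-1.0, 1.0, 7.3]
opening: 0.154
```

```bash
python3 -c "
from h import *
st()"
```

```text
t 17.45 pos [528.6 -30.8  89.3] jaw -34.6 tilt [0.06 0.03] F [-1.   1.   7.3] T [0.04 0.01 0.01] op 0.154 q [-0.06  0.39  1.95  0.    0.8   0.54]
```

drive_tool(rows=[0.3, -0.4, 0.1, 1, 0, 0, 5, 0.4, -0.6, 0.2, 2, 0, 0, 5, 0.5, -0.6, 0.2, 3, 0, 0, 5, 0.5, -0.6, 0.2, 3, 0, 0, 5])

```text
clock: 17.95
eef_pos: [528.7, -30.8, 89.3]
tcp_rot: [2.321, 1.568, 0.095]
contact_force: [-0.8, 0.1, 8.3]
opening: 0.149
```

```bash
python3 -c "
from h import *
st()"
```

```text
t 17.95 pos [528.7 -30.8  89.3] jaw -37.5 tilt [0.13 0.01] F [-0.8  0.1  8.3] T [-0.03  0.03 -0.02] op 0.149 q [-0.06  0.39  1.95  0.    0.79  0.59]
```

drive_tool(rows=[0.3, -0.4, 0.2, 1, 0, -0.1, 5, 0.4, -0.5, 0.3, 2, 0, -0.1, 5, 0.4, -0.5, 0.3, 2, 0, -0.1, 5])

```text
clock: 18.32
eef_pos: [528.7, -30.9, 89.4]
tcp_rot: [2.707, 1.568, 0.448]
contact_force: [0.1, 0.9, 6.2]
opening: 0.158
```

```bash
python3 -c "
from h import *
st()"
```

```text
t 18.325 pos [528.7 -30.9  89.4] jaw -39.4 tilt [0.13 0.06] F [0.1 0.9 6.2] T [-0.01 -0.02  0.  ] op 0.158 q [-0.06  0.39  1.95  0.    0.79  0.63]
```

drive_tool(rows=[0.3, -0.2, 0.2, 1, 0, -0.1, 5, 0.4, -0.3, 0.3, 2, 0, -0.1, 5, 0.4, -0.3, 0.3, 2, 0, -0.1, 5])

```text
clock: 18.7
eef_pos: [528.9, -31.1, 89.4]
tcp_rot: [3.066, 1.568, 0.773]
contact_force: [-0.0, 0.1, 6.3]
opening: 0.154
```

```bash
python3 -c "
from h import *
st()"
```

```text
t 18.7 pos [528.9 -31.1  89.4] jaw -41.4 tilt [0.12 0.12] F [-0.   0.1  6.3] T [-0.01 -0.01  0.03] op 0.154 q [-0.06  0.39  1.95  0.    0.8   0.66]
```

drive_tool(rows=[0.3, -0.2, 0.2, 1, 0, -0.1, 5, 0.4, -0.3, 0.3, 2, 0, -0.1, 5, 0.4, -0.3, 0.3, 2, 0, -0.1, 5])

```text
clock: 19.08
eef_pos: [528.9, -31.0, 89.4]
tcp_rot: [-2.872, 1.567, 1.085]
contact_force: [-1.0, 1.4, 7.9]
opening: 0.157
```

```bash
python3 -c "
from h import *
st()"
```

```text
t 19.075 pos [528.9 -31.   89.4] jaw -43.3 tilt [0.1  0.18] F [-1.   1.4  7.9] T [0.16 0.07 0.12] op 0.157 q [-0.06  0.39  1.95  0.    0.8   0.69]
```

drive_tool(rows=[0.2, -0.1, 0.1, 1, 0.1, -0.1, 5, 0.3, -0.1, 0.1, 2, 0.1, -0.1, 5, 0.3, -0.1, 0.1, 2, 0.1, -0.1, 5])

```text
clock: 19.45
eef_pos: [528.7, -31.0, 89.4]
tcp_rot: [-2.624, 1.565, 1.3]
contact_force: [-2.1, 1.2, 9.3]
opening: 0.152
```

```bash
python3 -c "
from h import *
st();save('w7',grab_frame('wrist'));st()"
```

```text
t 19.45 pos [528.7 -31.   89.4] jaw -45.2 tilt [0.09 0.31] F [-2.1  1.2  9.3] T [0.15 0.34 0.42] op 0.152 q [-0.06  0.39  1.95  0.01  0.8   0.72]
t 19.5 pos [528.7 -31.   89.4] jaw -45.2 tilt [0.09 0.31] F [-1.8  1.3  8.6] T [0.18 0.31 0.43] op 0.158 q [-0.06  0.39  1.95  0.01  0.8   0.72]
```

View pics/w7.png

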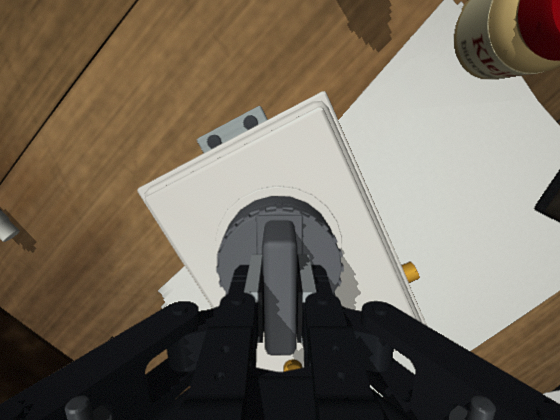

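drive_tool(rows=[0.2, 0, 0, 0.8, 0.1, -0.1, 5, 0.2, 0, 0, 1.4, 0.2, -0.1, 5, 0.2, 0, 0, 1.4, 0.2, -0.1, 5])

```text
clock: 19.88
eef_pos: [528.5, -31.0, 89.5]
tcp_rot: [-2.609, 1.562, 1.293]
contact_force: [-1.6, 0.6, 7.9]
opening: 0.153
```

```bash
python3 -c "
from h import *
st()"
```

```text
t 19.875 pos [528.5 -31.   89.5] jaw -46.4 tilt [0.14 0.5 ] F [-1.6  0.6  7.9] T [0.12 0.34 0.77] op 0.153 q [-0.07  0.39  1.95  0.01  0.8   0.73]
```

Torque climbed 0.12, 0.42, 0.77 N·m over the last 3°, so the plug is at the home stop, about 64° clockwise from the drop. I'll ease off slightly and let go.

drive_tool(rows=[0, 0, 0, -0.5, 0, 0, 5, 0, 0, 0, -0.5, 0, 0, 20, 0, 0, 0, -0.5, 0, 0, 40, 0, 0, 0, -0.5, 0, 0, 50, 0, 0, 0, -0.5, 0, 0, 50, 0, 0, 0, -0.5, 0, 0, 50])

```text
clock: 20.62
eef_pos: [528.5, -31.0, 89.4]
tcp_rot: [-2.619, 1.562, 1.293]
contact_force: [0.0, 0.1, 0.7]
opening: 0.502
```

```bash
python3 -c "
from h import *
st();save('w8',grab_frame('wrist'))"
```

```text
t 20.625 pos [528.5 -31.   89.4] jaw -45.9 tilt [0.14 0.5 ] F [0.  0.1 0.7] T [ 0.04 -0.02 -0.03] op 0.502 q [-0.07  0.39  1.95  0.01  0.8   0.73]
```

View pics/w8.png

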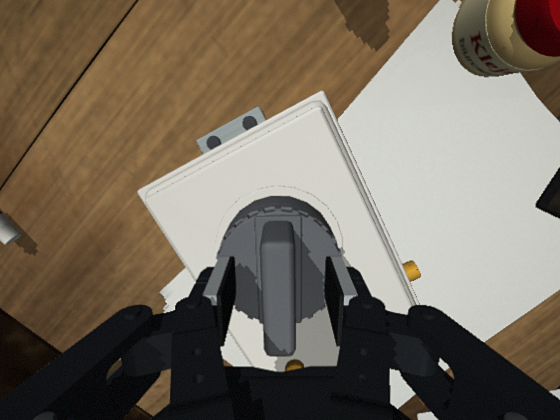

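drive_tool(rows=[-10, 0, 0, 0, 0, 0, 50, -30, 0, 0, 0, 0, 0, 50, -60, 0, 0, 0, 0, 0, 50, -110, 0, 0, 0, 0, 0, 60, -110, 0, 60, 0, 0, 0, 60, -110, 0, 60, 0, 0, 0, 60, -110, 0, 60, 0, 0, 0, 60])

```text
clock: 21.55
eef_pos: [485.5, -73.8, 199.7]
tcp_rot: [-2.759, 1.561, 1.152]
contact_force: [0.7, -0.8, 0.2]
opening: 0.601
```

Run:
```python
from h import *
st();a=grab_frame('wrist');save('w9',a);save('w9c',cv2.resize(a[60:210,190:370],None,fx=4,fy=4,interpolation=cv2.INTER_CUBIC))
b=grab_frame('side');save('s9',cv2.resize(b[200:270,200:300],None,fx=8,fy=8,interpolation=cv2.INTER_CUBIC));save('s9f',b)
save('t9f',grab_frame('top'))
```

```text
t 21.55 pos [485.5 -73.8 199.7] jaw -46.0 tilt [0.22 0.5 ] F [ 0.7 -0.8  0.2] T [-0.02 -0.04 -0.01] op 0.601 q [-0.16  0.18  1.95  0.01  1.01  0.64]
```

View pics/w9.png

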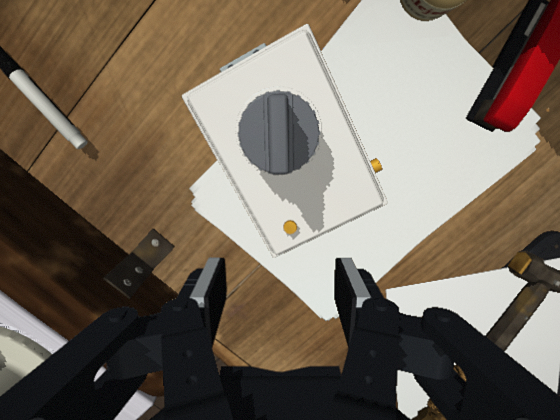

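View pics/w9c.png

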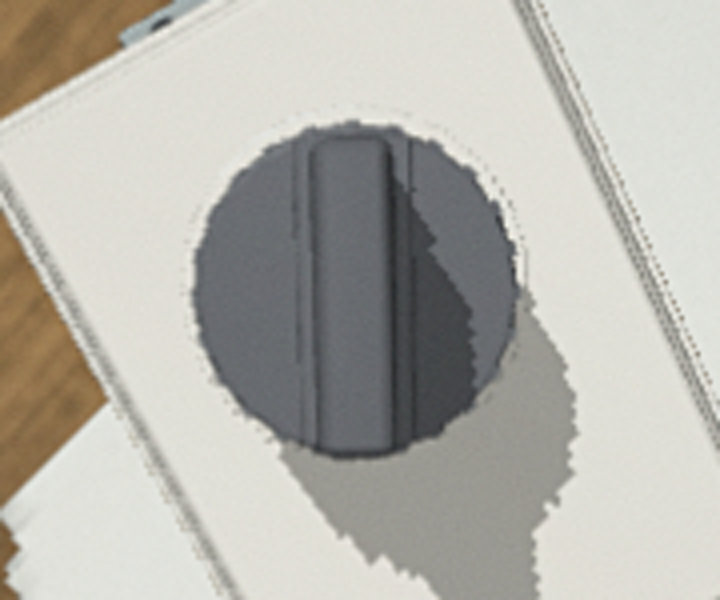

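View pics/s9.png

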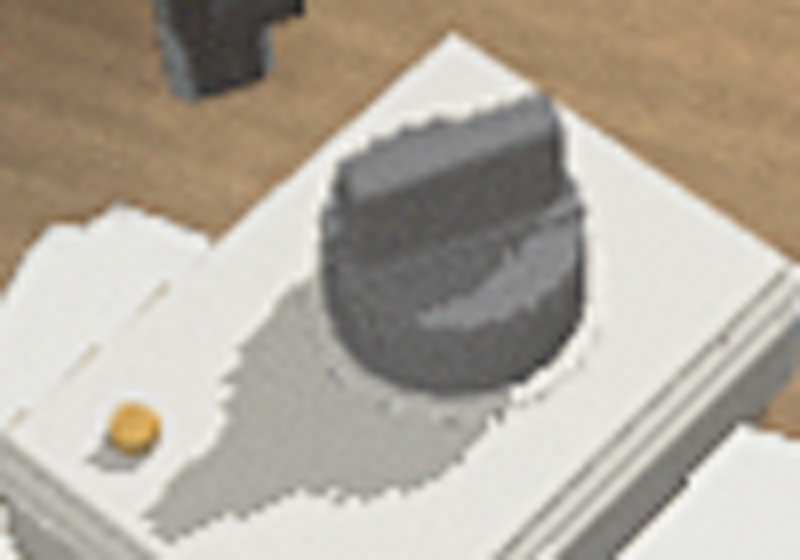

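View pics/s9f.png

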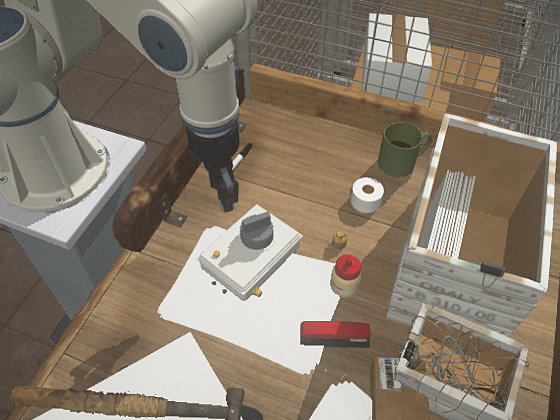

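The wrist view shows the plug seated in the neck at about (279,132) with its flange on the rim, and the side view shows the bystanders where they were. I'll check the bar's angle and height in numbers.

Run:
```python
from h import *
f=lambda u,v,z:plane('wrist',190+u/4,60+v/4,z)
A=f(350,140,116.1);B=f(355,450,116.1);d=A-B
print('bar',A,B,(A+B)/2,np.linalg.norm(d),'jaw-equiv',np.degrees(np.arctan2(d[1],d[0]))-90)
# height from triangulating bar top ends side vs wrist
for P,(u,v) in ((A,(545,110)),(B,(345,180))):
  o1,d1=ray('side',200+u/8,200+v/8); o2,d2=ray('wrist',*((190+350/4,60+140/4) if P is A else (190+355/4,60+450/4)))
  t=np.linalg.lstsq(np.c_[d1,-d2],o2-o1,rcond=None)[0]; print(o1+t[0]*d1,o2+t[1]*d2)
a=cv2.imread('pics/s9f.png').astype(int);b=cv2.imread('pics/side0.png').astype(int)
D=np.abs(a-b).max(2)>40
for n,(x,y,w,h) in dict(roll=(348,175,38,40),weight=(330,228,20,22),jar=(330,252,32,45),stapler=(295,315,80,35)).items(): print(n,D[y:y+h,x:x+w].sum())
a=cv2.imread('pics/t9f.png').astype(int);b=cv2.imread('pics/top0.png').astype(int);D=np.abs(a-b).max(2)>40
print('marker',D[275:295,198:268].sum())
```

```text
bar [546.31817468 -12.34526849 116.1       ] [510.04790657 -48.56707716 116.1       ] [528.18304063 -30.45617282 116.1       ] 51.25965052598345 jaw-equiv -45.03830103390991
[544.56784311 -13.15924393 113.11937219] [546.41608979 -12.20769483 113.22796393]
[509.63702015 -48.93172995 112.85174974] [509.63798233 -48.93145013 112.85159693]
roll 0
weight 0
jar 0
stapler 0
marker 0
```

```bash
python3 -c "
from h import *
st();print(sign_off())"
```

```text
t 21.7 pos [485.8 -73.3 199. ] jaw -45.9 tilt [0.15 0.51] F [-0.2 -0.2 -0.2] T [-0.08 -0.    0.09] op 0.598 q [-0.16  0.18  1.95  0.01  1.01  0.64]
the job is handed in; nothing more can be done
None
```

The plug is screwed home in the tank's neck and the gripper has let go and moved clear. I handed the job in at 21.7 s.

- **Setting it on the thread:** I set the plug on the thread with its bar in line with the tank. It touched with plug_mid about 17 mm above the rim, inside the expected 15 to 19 mm.
- **Turning back to the drop:** Turned anticlockwise with a 3 to 6 N press, it lost its support at about 34°. I followed it down 8 to 9 mm until it met the seal.
- **Turning home:** I turned it about 64° clockwise. The turning torque stayed near zero, then rose from 0.12 to 0.42 to 0.77 N·m over the last 3°, which I took as the stop. The wrist force stayed under about 10 N in every reading.

**Last checks:**
- **Plug angle:** After release the bar stood about 62° clockwise of where it dropped, within the 55 to 65° given.
- **Plug position:** The flange sits on the rim and the plug is centred on the neck to within 1 mm.
- **Other objects:** The pictures before and after show no change at the roll, weight, jar, stapler or marker.
- **One disagreement:** The two-camera height of the bar top came out at 113 mm, against 116 mm expected when home. With the calibration good to only about 2 mm, I relied on the arm's height (plug_mid roughly 7 to 8 mm above the rim) and the felt stop.

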